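Load the laser engraver's pallet under its front beam and close the guard

ROBOT

A 6-joint arm with a two-finger parallel gripper is mounted at the origin on the work surface. World frame = base frame: x ahead of the robot, y to its left, z up, the work surface at z = 0. Lengths are in mm, angles in rad, forces in N, time in s.
With the tool pointing down it reaches from about 325 to 775 mm from the base axis. Payload 5.5 kg.
Tool frame: the origin (TCP) lies midway between the tips of the shut fingers; the grasp point (between the pads) lies 19 mm behind it; z points along the fingers, y is the line along which they close (so a half turn about z gives the same grasp; the last joint's range is limited). The gripper opens to 85 mm and grips with 20 to 120 N. Pads are 22 mm wide; open, the fingers measure 114 mm over their backs; the gripper's body (76 mm by 85 mm) begins 54 mm behind the grasp point. The pads swing forward as they close: fully open they stand 13 mm farther back than shut.
Start: joints at [-1.357, 0.091, 1.231, -0, 1.82, -0.057], TCP at [160.501, -578.149, 231.275] pointing down, gripper open.
Joint ranges: [-2.87, 2.87], [-0.86, 2.18], [0.17, 2.46], [-1.51, 4.65], [0.06, 2.69], [-2.65, 2.65]. Speed limits (rad/s): [2.57, 2.57, 3.01, 3.14, 3.14, 3.14].

INTERFACE

Orientations are given as a 3x3 rotation matrix whose columns are the frame's x, y, z axes.
In Python, from cell import sensors, cams, job gives the robot as it stands.
- The arm moves only by the tool arm_command, never from a script. Its argument "deltas" is a list of rows, each a list of 7 numbers: the shift along the tool's x, y, z in m, then the turn, a rotation vector about the tool's x, y, z in degrees, then the opening, from -1 (shut) to 1 (fully open), so that 0 is half open. In form: [[tx, ty, tz, wx, wy, wz, grip], ...]. A call has 1 to 10 rows; each row is the pose to reach, as a shift and turn from the pose commanded when the call began, along the tool's axes at that moment; what a row does not reach only later rows make up. A row lasts 1/10 s, in which the tool goes at most 50 mm and 8.59 degrees, less where a joint would pass 70% of its speed; a pose out of reach is approached as far as the arm can. A call with a gripper value outside its range is refused whole. The fingers move at their own pace and stop on an object; "squeeze" is the grip in N (left out, the last holds). Time passes only in rows, so rows that repeat a pose let the fingers close. It gives the time, the measured TCP pose, the force, the opening and the grip force at its end, in the units of the state.
- sensors.observe(): the state, without advancing time (a new reading comes with each control period).
- cams.snapshot(name): name is "side" or "top" or "wrist"; returns (picture, depth): 420x560x3 uint8, red, green, blue; 420x560 float32, mm along the optical axis (not along the pixel's ray), 0 where there is no reading.
- cams.camera_model(name): a dict with "fx", "fy", "cx", "cy" (pixels), "position" and "attitude" of the camera in the world. Camera axes: x right, y down, z forward; pixel columns grow to the right and rows downward; lengths in mm; the calibration is good to about 2 mm. A picture is of the moment at which its call begins: read the wrist's pose just before it. camera_model takes no time and is no camera call; for the wrist camera it gives the pose at the moment of the call.
- job.close_job(): hands the job in; it is judged then, once.
The state is a dict: "time_s": time; "q": joint angles; "joint_velocities": joint speeds; "effort": joint torques, N m; "ee_pos": TCP position; "ee_rot": TCP orientation; "contact_force": force on the tool from outside, world axes, zero at the start; "ft_torque": the same for the moment, N m; "gripper_width": finger opening in mm; "gripper_force": force on a finger pad.
Only numpy, scipy, OpenCV 4.12 (cv2) and the standard library are available. Lean on these libraries where they do the work, as an engineer would, in place of code of your own. Each camera call takes 0.05 s, during which the arm holds its last target. There are 200 camera calls.

TASK

Load the laser engraver: slide its guard window fully open, lift the pallet with the plywood blank by its grip block and slide it, blank end first, flat under the front beam until it sits home against the back stop, without ramming it. Let go of it there, then slide the guard fully shut. Leave everything else on the bench where it is.

Things in the scene. Friction and masses are not known exactly. Their poses are not given: they have to be found in the camera images.
- engraver: desktop laser engraver, fixed: grey base 370 deep (x) x 390 wide (y = -115 to 275), bed 40 mm above the table, side plates 110 tall at y = -110 and 270, a fixed amber panel 110 tall at x = 0 to 8, y = 85 to 265. Origin on the table under the base's front face, on the loading bay's centre line; x points into the machine (loading direction), y to its left, z up
- front_beam (a point): middle of the underside of the fixed front beam, over the bay's centre line: engraver x = 90, y = 0, 66 mm above the table. The beam crosses the machine, 40 deep (x = 70 to 110), 30 tall (top 96 above the table); the slot under it is 26 high. In front of it the bay is open from above; behind it side rails rise to 116 and, beyond x = 220, the gantry and laser head to 203. Axes as the engraver
- grip_home (a point): point in the bay where the centre of the pallet's grip block sits when the pallet is home on the bed: engraver x = 20, y = 0, 66 mm above the table; axes as the engraver. Behind it, the back stop on the bed has its face at x = 205 (20 mm tall). Two guide bars 14 mm tall on the bed (x = 55 to 205, flared in front from x = 32) leave 126 mm between them, centred on y = 0
- guard (a joint): the sliding amber guard window in an aluminium frame, in front of the bay, m: 0 = fully shut (covers engraver y = -85 to 85), grows as it slides to the machine's left (+y), 0.176 = fully open at its end stop. It stays where it is left; sliding takes 2 to 3 N. The panel stands at engraver x = -25 to -14, from 10 to 112 mm above the table; it starts shut or up to 50 mm ajar
- guard_pull (a point): centre of the guard's upright black pull bar, 16 wide (y) x 16 deep (x) x 56 mm tall, top 120 mm above the table, standing 25 mm clear in front of the panel on two 10 mm thick studs (74 and 106 mm above the table). With the guard shut it is at engraver x = -55, y = -65, 92 mm above the table; it moves with the guard. Axes as the engraver
- pallet_grip (a point): centre of the pallet's aluminium grip block, 26 (x) x 36 (y) x 40 mm tall, standing on the board at its trailing end: 26 mm above the board's underside, 15 ahead of the trailing edge, 185 behind the leading edge. x points to the leading (blank) end, z up. With the pallet home it is at grip_home, between the guard and the front beam
- pallet: the loose pallet: MDF board 200 long (x) x 120 wide (y) x 6 mm thick, about 0.23 kg (centre of mass 53 mm ahead of the grip block), with a thin plywood blank and two aluminium clips on its leading half (12 mm thick in all there). Origin under its middle; x points to the leading (blank) end. It starts flat on the table, left or right, in front of the machine; lift it by the grip block
- massing_model: bystander: grey foam building model on a 130 x 90 mm card base, 78 tall, standing left or right in front of the machine (the place the pallet does not have). Origin under its middle
- knife: bystander: grey snap-off knife 180 x 24 x 22 mm lying in front of the machine
- ruler: bystander: steel cutting ruler 200 x 32 x 11 mm lying in front of the machine
- tape: bystander: roll of tape, 80 mm across, 25 tall, lying flat in front of the machine
- pencil_mug: bystander: white mug with pencils, 80 mm across, 165 tall over the pencils, to the left of the machine
- glue_bottle: bystander: white glue bottle, 56 mm across, 150 tall, to the right of the machine
- foam_block: bystander: stepped grey foam block 90 x 50 x 65 mm, left of the machine

How it is judged (in metres and radians):
On the way, in this order (a step that is already met when the one before it is completed fails the run):
1. the guard is slid open, clear of the bay (at least 150 mm) (value of joint guard above 0.15 m), for 0.2 s.
2. the pallet lies home under the beam against the back stop, let go, with the guard still open (x of pallet_grip in the frame of grip_home between -0.006 and 0.004 m and y of pallet_grip in the frame of grip_home between -0.008 and 0.008 m and z of pallet_grip in the frame of grip_home between -0.004 and 0.004 m and angle between the x axis of pallet_grip and the x axis of grip_home, either way round below 0.06 rad and angle between pallet_grip's own z axis and vertical below 0.03 rad and contact force between the fingers and anything else below 0.2 N and value of joint guard above 0.12 m), for 0.2 s.
At the end, for the whole second after the job is handed in: the pallet lies flat on the bed (within 4 mm of its height, tilt under 0.03 rad) between the guides, blank end leading, within 6 mm of the back stop, within 8 mm of the bay's centre line and within 0.06 rad of the loading direction, and the guard is shut to within 5 mm (x of pallet_grip in the frame of grip_home between -0.006 and 0.004 m and y of pallet_grip in the frame of grip_home between -0.008 and 0.008 m and z of pallet_grip in the frame of grip_home between -0.004 and 0.004 m and angle between the x axis of pallet_grip and the x axis of grip_home, either way round below 0.06 rad and angle between pallet_grip's own z axis and vertical below 0.03 rad and value of joint guard below 0.005 m); the robot touches nothing.
It fails at once if the pallet is rammed against the engraver (over 60 N) (contact force between pallet and engraver above 60 N).
It fails at once if a bystander is shoved by more than 30 mm or tipped over (distance of any of massing_model, knife, ruler, tape, pencil_mug, glue_bottle, foam_block from where it was at the start of the episode above 0.03 m or angle between any of massing_model, pencil_mug, glue_bottle, foam_block's own z axis and vertical above 0.4 rad).
It also fails if it takes over 67 s, if anything falls off the work surface, if the arm or the gripper's body presses on something with over 40 N, if the wrist force passes 120 N, or if a joint passes its speed limit or range.

## Working session

There is one attempt and no reset: what is moved stays moved. The work goes in short steps, Python scripts to look and compute and a tool call to move; the robot and the scene stay as the last step left them, time stands still between calls to the robot, and variables do not carry over. Pictures are saved under pics/ and viewed, at most 10 in all, crops included, and the job is handed in when it is done.

Besides the shell and the picture viewer there is one more tool, called by a JSON object that holds its "name" and its "arguments". arm_command: Moves the arm, as the interface text tells. Its arguments: {"type":"object","properties":{"deltas":{"type":"array","items":{"type":"array","items":{"type":"number"}}},"squeeze":{"type":"number"}},"required":["deltas"]}

```bash
mkdir -p pics
cat > h.py <<'E'
import numpy as np, cv2
from cell import sensors, cams, job
def snap(n,f=None):
    m=cams.camera_model(n); p,d=cams.snapshot(n)
    if f: cv2.imwrite('pics/'+f,cv2.cvtColor(p,cv2.COLOR_RGB2BGR)); np.save('pics/'+f+'.npy',d)
    v,u=np.mgrid[:420,:560]
    c=np.dstack([(u-m['cx'])/m['fx']*d,(v-m['cy'])/m['fy']*d,d])
    W=c@np.array(m['attitude']).T+np.array(m['position']); W[d==0]=np.nan
    return p,d,W
E
python3 - <<'E'
from h import *
for n in('top','side'):
    p,d,W=snap(n,n+'0.png'); np.save('pics/W'+n,W)
    m=cams.camera_model(n);print(n,m['position'],m['fx'],np.round(m['attitude'],2).tolist())
s=sensors.observe();print(s['ee_pos'],np.round(s['ee_rot'],3).tolist(),s['time_s'],s['gripper_width'])
E
```

```text
top [ 467.49898985   48.12104749 1554.16374034] 519.3602518013898 [[-0.02, -1.0, 0.05], [-1.0, 0.01, -0.02], [0.02, -0.05, -1.0]]
side [245.13990825 674.58214676 763.53467334] 402.863484470838 [[-0.91, -0.28, 0.32], [-0.42, 0.63, -0.65], [-0.02, -0.73, -0.69]]
[ 160.4363862  -577.88830037  230.24941577] [[0.964, 0.267, -0.0], [0.267, -0.964, 0.002], [0.0, -0.002, -1.0]] 0.1 85.2165488774913
```

View pics/top0.png

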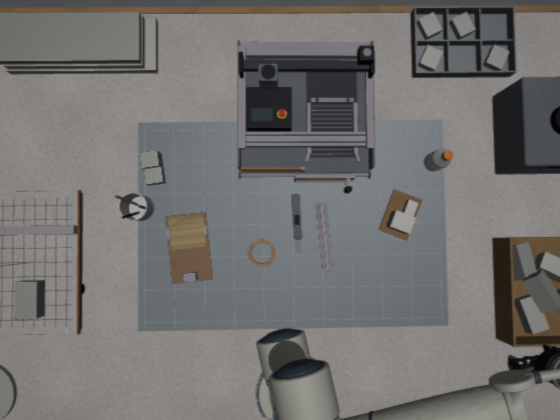

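View pics/side0.png

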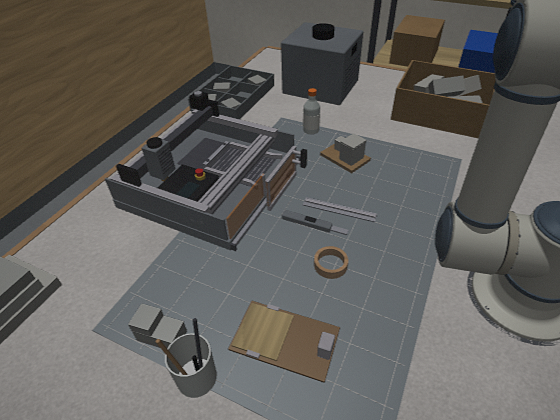

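Run:
```python
from h import *
W=np.load('pics/Wtop.npy'); p=cv2.imread('pics/top0.png')
def reg(r0,r1,c0,c1,z0,z1):
    w=W[r0:r1,c0:c1].reshape(-1,3); return w[(w[:,2]>z0)&(w[:,2]<z1)]
def rect(w,n):
    r=cv2.minAreaRect(w[:,:2].astype(np.float32)); print(n,len(w),np.round(r[0],1),np.round(r[1],1),round(r[2],2),'z',round(np.median(w[:,2]),1)); 
rect(reg(205,290,155,220,3,18),'pallet')
rect(reg(262,290,175,205,25,60),'grip')
rect(reg(185,242,375,425,5,100),'model')
rect(reg(30,182,230,380,30,215),'engr all')
rect(reg(30,182,230,380,28,48),'engr bed')
rect(reg(120,160,246,366,88,102),'beam')
rect(reg(180,198,338,358,60,140),'pull')
rect(reg(165,190,285,360,80,125),'guard')
rect(reg(165,180,238,310,85,125),'panel')
print('table z',np.nanmedian(W[290:320,220:260,2]))
rect(reg(190,255,288,304,6,60),'knife')
rect(reg(200,275,312,336,5,40),'ruler')
rect(reg(235,270,245,278,8,60),'tape')
for c in range(246,372,12):
    print(c,[f"{W[r,c,0]:.0f},{W[r,c,1]:.0f},{W[r,c,2]:.0f}" for r in (130,134,138,142,146,168,171,174,177,180,183)])
```

```text
pallet 3191 [434.9 313.5] [190.7 249.7] 89.51 z 7.3
grip 123 [349.2 302. ] [25.7 36.4] 6.07 z 45.1
model 1482 [ 526.5 -321.8] [149.8 168.2] 89.09 z 15.8
engr all 18468 [816.9 -37.6] [389.1 404.5] 89.63 z 88.6
engr bed 7691 [806.1 -38.5] [389.6 365.7] 89.22 z 40.1
beam 2052 [754.5 -39.3] [339.   75.9] 89.33 z 95.4
pull 80 [ 601.7 -154. ] [16.6 36.8] 84.69 z 110.4
guard 357 [624.9 -73.8] [196.7  43.2] 80.51 z 110.3
panel 210 [643.8  53.5] [200.4  31.5] 86.56 z 108.0
table z 0.8810891950342921
knife 495 [504.2  -9.5] [ 44.9 190.8] 89.04 z 16.5
ruler 547 [458.1 -92.1] [ 69.3 220.2] 88.84 z 8.1
tape 261 [420.6  96.6] [88.  95.3] 83.46 z 23.7
246 ['772,132,59', '753,130,92', '741,130,98', '729,130,102', '719,131,91', '654,130,111', '652,133,58', '647,135,27', '641,137,3', '632,137,-1', '623,137,-0']
258 ['769,97,69', '752,96,97', '741,96,96', '731,96,89', '719,97,92', '652,96,120', '652,99,53', '647,100,26', '640,101,3', '631,101,3', '622,101,6']
270 ['770,62,61', '753,62,93', '740,62,99', '729,62,95', '719,63,87', '653,63,111', '652,64,54', '646,64,28', '639,65,8', '631,65,4', '621,65,7']
[... 601 characters left out ...]
, '620,-79,1']
330 ['773,-114,40', '750,-108,97', '740,-109,90', '726,-107,101', '716,-108,93', '660,-112,38', '652,-112,36', '643,-113,31', '626,-104,112', '625,-112,33', '620,-115,2']
342 ['772,-149,43', '749,-142,100', '738,-142,98', '727,-142,96', '716,-142,90', '659,-147,43', '650,-147,43', '643,-148,30', '625,-138,111', '625,-148,33', '619,-151,5']
354 ['770,-184,51', '748,-176,100', '737,-176,98', '726,-176,96', '717,-178,84', '659,-182,43', '651,-183,38', '643,-184,29', '625,-172,110', '628,-189,-3', '619,-188,1']
366 ['756,-207,116', '745,-208,113', '734,-208,111', '724,-208,107', '712,-207,113', '659,-219,35', '650,-218,42', '643,-220,25', '636,-224,2', '626,-223,10', '618,-224,2']
```

Run:
```python
import cv2
p=cv2.imread('pics/top0.png')[100:290,140:400]
cv2.imwrite('pics/c1.png',cv2.resize(p,None,fx=3,fy=3,interpolation=cv2.INTER_CUBIC))
```

```text
(no output)
```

View pics/c1.png

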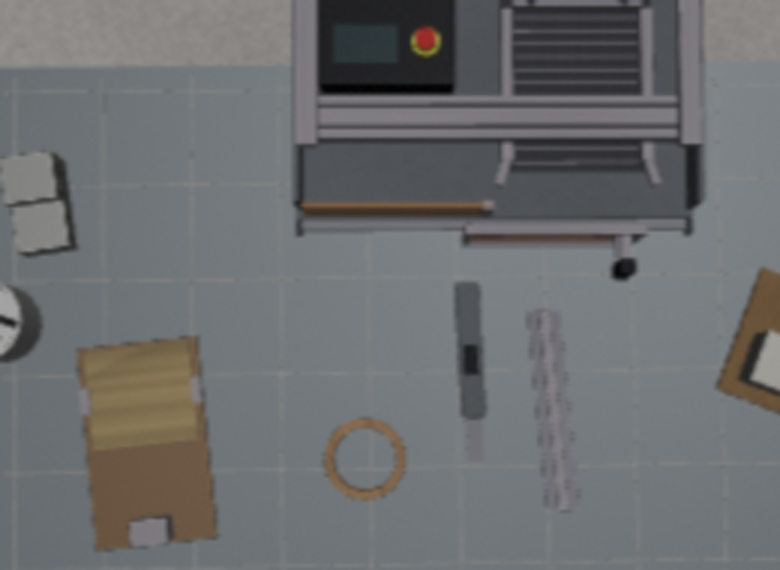

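```bash
cat >> h.py <<'E'
def go(x,y,z,yaw):
    "delta in tool axes to reach world TCP x,y,z (mm), tool x axis at yaw deg, pointing down"
    s=sensors.observe();R=np.array(s['ee_rot']);a=np.radians(yaw)
    T=np.array([[np.cos(a),np.sin(a),0],[np.sin(a),-np.cos(a),0],[0,0,-1]])
    t=R.T@(np.array([x,y,z])-s['ee_pos'])/1000
    print('d',np.round(t,4),np.round(np.degrees(cv2.Rodrigues(R.T@T)[0].ravel()),2),'t',round(s['time_s'],2),'F',np.round(s['contact_force'],1),'w',round(s['gripper_width'],1))
E
python3 -c "
from h import *
go(500,-150,260,-1)"
```

```text
d [ 0.4416 -0.3215 -0.0291] [-1.000e-01  1.000e-02  1.651e+01] t 0.1 F [ 0.7 -0.5  0.3] w 85.2
```

{"name": "arm_command", "arguments": {"deltas": [[0.442,-0.322,-0.03,0,0,16.5,0],[0.442,-0.322,-0.03,0,0,16.5,0],[0.442,-0.322,-0.03,0,0,16.5,0],[0.442,-0.322,-0.03,0,0,16.5,0],[0.442,-0.322,-0.03,0,0,16.5,0],[0.442,-0.322,-0.03,0,0,16.5,0],[0.442,-0.322,-0.03,0,0,16.5,0],[0.442,-0.322,-0.03,0,0,16.5,0],[0.442,-0.322,-0.03,0,0,16.5,0],[0.442,-0.322,-0.03,0,0,16.5,0]]}}

```text
time_s: 1.1
ee_pos: [471.5, -185.0, 258.5]
ee_rot: [[1.0, -0.017, -0.0], [-0.017, -1.0, 0.0], [-0.0, 0.0, -1.0]]
contact_force: [0.4, -1.6, -1.1]
gripper_width: 42.7
gripper_force: 0.0
```

{"name": "arm_command", "arguments": {"deltas": [[0.065,-0.048,0,0,0,0,0],[0.065,-0.048,0,0,0,0,0],[0.065,-0.048,0,0,0,0,0]]}}

```text
time_s: 1.4
ee_pos: [538.5, -137.1, 256.8]
ee_rot: [[1.0, -0.012, -0.002], [-0.012, -1.0, 0.002], [-0.002, -0.002, -1.0]]
contact_force: [-1.1, -1.0, -0.8]
gripper_width: 42.9
gripper_force: 0.0
```

Run:
```python
from h import *
s=sensors.observe();print(s['ee_pos'],np.round(s['ee_rot'],3).tolist())
p,d,W=snap('wrist','w1.png');np.save('pics/Ww1',W)
```

```text
[ 538.49691993 -137.11063047  256.8377598 ] [[1.0, -0.012, -0.002], [-0.012, -1.0, 0.002], [-0.002, -0.002, -1.0]]
```

View pics/w1.png

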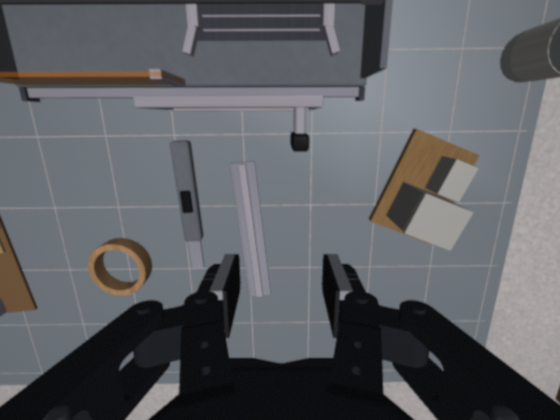

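Run:
```python
from h import *
W=np.load('pics/Ww1.npy')
def g(r0,r1,c0,c1,z0,z1):
    w=W[r0:r1,c0:c1].reshape(-1,3); return w[(w[:,2]>z0)&(w[:,2]<z1)]
w=g(130,155,285,315,95,135);print('pull',np.median(w,0),w.min(0),w.max(0))
w=g(132,150,288,312,112,135);print('pulltop',len(w),np.median(w,0),np.percentile(w,[3,97],0).round(1).tolist())
w=g(92,112,120,290,102,120);print('guard',np.median(w,0),np.percentile(w,[2,98],0).round(1).tolist(),np.polyfit(w[:,1],w[:,0],1))
w=g(66,80,0,165,98,122);print('panel',np.median(w,0),np.percentile(w,[2,98],0).round(1).tolist(),np.polyfit(w[:,1],w[:,0],1))
for a,b in((180,212),(315,345)):
  for z0,z1 in ((49,62),):
    w=g(0,60,a,b,z0,z1);print('guide',len(w),np.median(w,0),np.percentile(w,[2,98],0).round(1).tolist())
for r in (2,5,10,15,25):
  z=W[r,:,:]; ok=(z[:,2]>48)&(z[:,2]<64); print(r,[ (c,*np.round(z[c],0)) for c in np.where(ok)[0] if 180<c<345][::4])
# base front edge / right
for c in (200,250,290): print(c,[tuple(np.round(W[r,c],0)) for r in range(70,110,4)])
w=g(0,70,355,395,60,125);print('sidewall',len(w),np.median(w,0),np.percentile(w,[2,98],0).round(1).tolist())
```

```text
pull [ 592.22528774 -153.84364229  119.01644929] [ 582.92931567 -162.2514809    98.722101  ] [ 601.48741969 -146.16967008  121.37168474]
pulltop 286 [ 592.15475998 -153.87237676  119.26295483] [[585.0, -161.2, 113.7], [598.9, -146.7, 120.8]]
guard [627.46178964 -75.78392157 111.47310677] [[622.6, -142.5, 107.9], [632.4, -7.9, 113.0]] [2.82602055e-03 6.27688763e+02]
panel [651.00640793  30.20386213 109.08929659] [[647.4, -31.5, 101.1], [653.8, 108.0, 110.7]] [6.46759784e-03 6.50878076e+02]
guide 527 [701.71381535 -46.83089596  53.33377172] [[678.4, -54.2, 49.5], [720.3, -38.4, 55.0]]
guide 514 [ 700.82804306 -187.5600704    53.67343856] [[677.2, -195.8, 49.9], [719.4, -180.2, 55.4]]
2 []
5 [(np.int64(185), np.float64(720.0), np.float64(-44.0), np.float64(53.0)), (np.int64(189), np.float64(719.0), np.float64(-49.0), np.float64(55.0)), (np.int64(193), np.float64(720.0), np.float64(-52.0), np.float64(53.0)), (np.int64(322), np.float64(720.0), np.float64(-180.0), np.float64(49.0)), (np.int64(326), np.float64(718.0), np.float64(-183.0), np.float64(55.0)), (np.int64(330), np.float64(718.0),
[... 2564 characters left out ...]
 [(np.float64(662.0), np.float64(-148.0), np.float64(41.0)), (np.float64(658.0), np.float64(-148.0), np.float64(40.0)), (np.float64(654.0), np.float64(-148.0), np.float64(40.0)), (np.float64(650.0), np.float64(-148.0), np.float64(40.0)), (np.float64(646.0), np.float64(-148.0), np.float64(37.0)), (np.float64(642.0), np.float64(-148.0), np.float64(30.0)), (np.float64(638.0), np.float64(-149.0), np.float64(28.0)), (np.float64(629.0), np.float64(-146.0), np.float64(112.0)), (np.float64(626.0), np.float64(-146.0), np.float64(111.0)), (np.float64(622.0), np.float64(-146.0), np.float64(113.0))]
sidewall 1578 [ 684.01740385 -224.00689738   99.77286283] [[654.6, -229.5, 62.1], [711.2, -210.1, 110.9]]
```

```bash
python3 -c "
from h import *
go(592,-154,130,-.5)"
```

```text
d [0.0553 0.0147 0.1271] [-0.04  0.14 -0.31] t 1.45 F [ 0.1 -0.4 -0.2] w 42.2
```

{"name": "arm_command", "arguments": {"deltas": [[0.03,0.008,0.01,0,0,0,0],[0.055,0.015,0.05,0,0,0,0],[0.055,0.015,0.09,0,0,0,0],[0.055,0.015,0.13,0,0,0,0],[0.055,0.015,0.15,0,0,0,0],[0.055,0.015,0.17,0,0,0,0],[0.055,0.015,0.17,0,0,0,0],[0.055,0.015,0.17,0,0,0,0]]}}

```text
time_s: 2.25
ee_pos: [590.6, -156.8, 89.0]
ee_rot: [[1.0, -0.018, -0.001], [-0.018, -1.0, -0.0], [-0.001, 0.0, -1.0]]
contact_force: [-0.3, -0.4, 0.2]
gripper_width: 42.6
gripper_force: 0.0
```

```bash
python3 -c "
from h import *
s=sensors.observe();print(s['ee_pos'])
go(592,4,86,-.5)"
```

```text
[ 590.58256991 -156.83715567   89.02246454]
d [-0.0015 -0.1608  0.003 ] [ 0.01  0.03 -0.55] t 2.25 F [-0.3 -0.4  0.2] w 42.6
```

{"name": "arm_command", "arguments": {"deltas": [[-0.001,-0.015,0.003,0,0,-0.5,0],[-0.001,-0.03,0.003,0,0,-0.5,0],[-0.001,-0.05,0.003,0,0,-0.5,0],[-0.001,-0.07,0.003,0,0,-0.5,0],[-0.001,-0.09,0.003,0,0,-0.5,0],[-0.001,-0.11,0.003,0,0,-0.5,0],[-0.001,-0.13,0.003,0,0,-0.5,0],[-0.001,-0.145,0.003,0,0,-0.5,0],[-0.001,-0.155,0.003,0,0,-0.5,0],[-0.001,-0.159,0.003,0,0,-0.5,0]]}}

```text
time_s: 3.25
ee_pos: [593.2, 4.3, 86.2]
ee_rot: [[1.0, -0.007, 0.001], [-0.007, -1.0, -0.0], [0.001, 0.0, -1.0]]
contact_force: [-0.7, -0.7, 0.7]
gripper_width: 42.7
gripper_force: 0.8
```

{"name": "arm_command", "arguments": {"deltas": [[0,-0.002,0,0,0,0,0],[0,-0.004,0,0,0,0,0],[0,-0.005,0,0,0,0,0]]}}

```text
time_s: 3.55
ee_pos: [593.1, 7.5, 85.7]
ee_rot: [[1.0, -0.009, 0.0], [-0.009, -1.0, -0.0], [0.0, 0.0, -1.0]]
contact_force: [0.3, -2.7, 1.3]
gripper_width: 43.2
gripper_force: 0.8
```

{"name": "arm_command", "arguments": {"deltas": [[0,-0.002,0,0,0,0,0],[0,-0.003,0,0,0,0,0],[0,-0.003,0,0,0,0,0]]}}

```text
time_s: 3.85
ee_pos: [593.2, 7.9, 85.6]
ee_rot: [[1.0, -0.011, 0.0], [-0.011, -1.0, -0.005], [0.0, 0.005, -1.0]]
contact_force: [0.2, -10.0, 0.4]
gripper_width: 42.7
gripper_force: 5.0
```

{"name": "arm_command", "arguments": {"deltas": [[0,0.008,0,0,0,0,0],[0,0.012,-0.03,0,0,0,0],[0,0.012,-0.07,0,0,0,0],[0,0.012,-0.11,0,0,0,0],[-0.02,0.0,-0.14,0,0,0,0.5],[-0.05,-0.04,-0.14,0,0,0,0.5]]}}

```text
time_s: 4.45
ee_pos: [545.1, 49.6, 230.9]
ee_rot: [[1.0, -0.013, 0.008], [-0.013, -1.0, 0.0], [0.008, -0.0, -1.0]]
contact_force: [-0.2, 1.4, 0.6]
gripper_width: 64.0
gripper_force: 0.0
```

Run:
```python
from h import *
p,d,W=snap('wrist','w2.png');np.save('pics/Ww2',W)
w=W.reshape(-1,3);w=w[(w[:,2]>108)&(w[:,2]<124)&(w[:,0]>580)&(w[:,0]<612)&(w[:,1]<30)&(w[:,1]>-40)]
print('pull',len(w),np.median(w,0) if len(w) else '')
go(349,302,150,5)
```

```text
pull 539 [595.74616021  -4.14106586 118.6421422 ]
d [-0.1931 -0.2436  0.0799] [-0.3  -0.15 -5.36] t 4.5 F [3.7 5.2 0.6] w 64.1
```

{"name": "arm_command", "arguments": {"deltas": [[-0.24,-0.245,0,0,0,-5,0.7],[-0.24,-0.245,0,0,0,-5,0.7],[-0.24,-0.245,0,0,0,-5,0.7],[-0.24,-0.245,0,0,0,-5,0.7],[-0.24,-0.245,0,0,0,-5,0.7],[-0.24,-0.245,0,0,0,-5,0.7],[-0.24,-0.245,0,0,0,-5,0.7],[-0.24,-0.245,0,0,0,-5,0.7],[-0.24,-0.245,0,0,0,-5,0.7],[-0.24,-0.245,0,0,0,-5,0.7]]}}

```text
time_s: 5.5
ee_pos: [306.0, 297.9, 225.3]
ee_rot: [[0.997, 0.078, -0.0], [0.078, -0.997, -0.0], [-0.0, 0.0, -1.0]]
contact_force: [-0.2, -0.5, -0.3]
gripper_width: 72.5
gripper_force: 0.0
```

Run:
```python
from h import *
p,d,W=snap('wrist','w3.png');np.save('pics/Ww3',W)
def box(n,z0,z1,x0,x1,y0,y1):
    w=W.reshape(-1,3);w=w[(w[:,2]>z0)&(w[:,2]<z1)&(w[:,0]>x0)&(w[:,0]<x1)&(w[:,1]>y0)&(w[:,1]<y1)]
    r=cv2.minAreaRect(w[:,:2].astype(np.float32));print(n,len(w),np.median(w,0).round(1),r)
box('grip',38,52,325,375,270,335)
box('board',3.5,16,320,560,200,400)
go(349,302,150,5)
```

```text
grip 840 [347.7 301.6  45.5] ((347.27215576171875, 301.5237731933594), (25.138229370117188, 35.220985412597656), 4.4658331871032715)
board 16500 [426.7 309.8   6.7] ((415.65924072265625, 286.03387451171875), (164.8153839111328, 166.29122924804688), 4.6193718910217285)
d [ 0.043  -0.0011  0.0754] [ 0.02  0.03 -0.58] t 5.55 F [-0.1 -0.5 -0.3] w 72.8
```

View pics/w3.png

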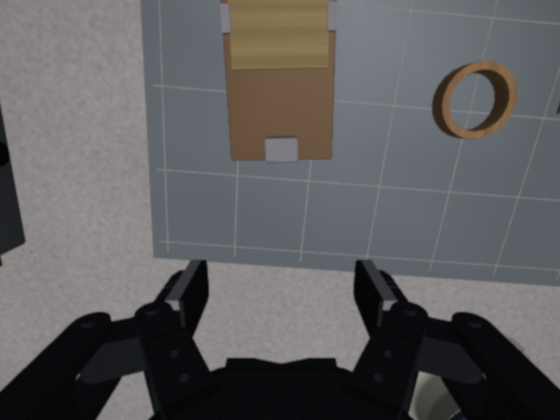

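{"name": "arm_command", "arguments": {"deltas": [[0.035,0,0.04,0,0,0,0.7],[0.0415,0,0.09,0,0,0,0.7],[0.0415,0,0.14,0,0,0,0.7],[0.0415,0,0.17,0,0,0,0.7],[0.0415,0,0.19,0,0,0,0.7],[0.0415,0,0.205,0,0,0,0.7],[0.0415,0,0.21,0,0,0,0.7]]}}

```text
time_s: 6.25
ee_pos: [346.9, 300.4, 14.0]
ee_rot: [[0.997, 0.077, -0.002], [0.077, -0.997, -0.002], [-0.002, 0.001, -1.0]]
contact_force: [0.3, -0.0, -0.3]
gripper_width: 72.5
gripper_force: 0.0
```

```bash
python3 -c "
from h import *
s=sensors.observe();print(s['ee_pos'])
go(347.5,301.5,13,4.5)"
```

```text
[346.86378672 300.41284968  14.00259386]
d [ 0.0007 -0.001   0.001 ] [ 0.08  0.13 -0.1 ] t 6.25 F [ 0.3 -0.  -0.3] w 72.5
```

{"name": "arm_command", "arguments": {"deltas": [[0,-0.001,0.001,0,0,0,-1],[0,-0.001,0.001,0,0,0,-1],[0,-0.001,0.001,0,0,0,-1],[0,-0.001,0.001,0,0,0,-1],[0,-0.001,0.001,0,0,0,-1],[0,-0.001,0.001,0,0,0,-1],[0,-0.001,0.001,0,0,0,-1]], "squeeze": 110}}

```text
time_s: 6.95
ee_pos: [347.8, 303.4, 16.6]
ee_rot: [[0.997, 0.079, 0.003], [0.079, -0.997, 0.002], [0.003, -0.002, -1.0]]
contact_force: [-0.2, -1.9, 5.7]
gripper_width: 34.5
gripper_force: 110.3
```

{"name": "arm_command", "arguments": {"deltas": [[0,0,-0.005,0,0,0,-1],[0,0,-0.015,0,0,0,-1],[0,0,-0.03,0,0,0,-1],[0,0,-0.05,0,0,0,-1],[0,0,-0.07,0,0,0,-1],[0,0,-0.08,0,0,0,-1],[0,0,-0.08,0,0,0,-1]]}}

```text
time_s: 7.65
ee_pos: [347.6, 303.4, 97.1]
ee_rot: [[0.997, 0.079, 0.003], [0.079, -0.997, 0.002], [0.003, -0.002, -1.0]]
contact_force: [0.1, 0.2, -2.2]
gripper_width: 34.3
gripper_force: 109.8
```

Run:
```python
from h import *
s=sensors.observe();print(s['ee_pos'])
p,d,W=snap('wrist','w4.png');np.save('pics/Ww4',W)
p,d,W=snap('side','s4.png');np.save('pics/Ws4',W)
w=W.reshape(-1,3);
w=w[(w[:,2]>60)&(w[:,2]<110)&(w[:,0]>380)&(w[:,0]<550)&(w[:,1]>235)&(w[:,1]<385)]
print(len(w)); A=np.c_[w[:,:2]-[347,301],np.ones(len(w))]
for _ in range(4):
    c=np.linalg.lstsq(A,w[:,2],rcond=None)[0]; k=abs(A@c-w[:,2])<5; A,w=A[k],w[k]
print(c,len(w))
go(420,-117,93,-.7)
```

```text
[347.62543875 303.38668401  97.07396738]
4472
[ 3.20146319e-02 -2.06374242e-03  8.30802187e+01] 4335
d [0.0401 0.4241 0.0014] [0.01 0.02 5.22] t 7.75 F [-0.7 -0.2 -3.2] w 34.3
```

View pics/s4.png

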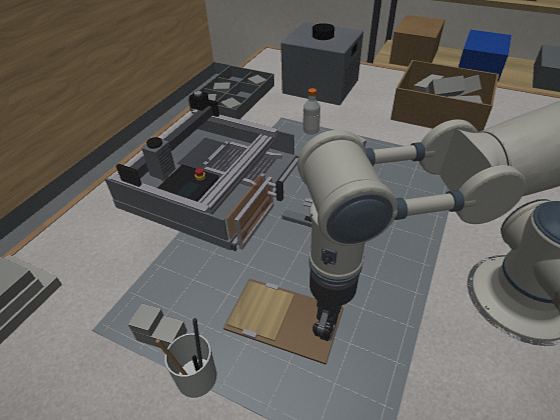

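Run:
```python
from h import *
W=np.load('pics/Ws4.npy').reshape(-1,3)
u=np.array([np.cos(.079),np.sin(.079)]);v=np.array([-u[1],u[0]])
a=(W[:,:2]-[347.6,302.5])@u;b=(W[:,:2]-[347.6,302.5])@v
for lo,hi in((20,75),(100,175)):
    k=(a>lo)&(a<hi)&(abs(b)<45)&(abs(W[:,2]-88)<25)
    A=np.c_[a[k],b[k],np.ones(k.sum())];z=W[k,2]
    for _ in range(4):
        c=np.linalg.lstsq(A,z,rcond=None)[0];q=abs(A@c-z)<4;A,z=A[q],z[q]
    print(lo,hi,len(z),c, 'mean',A.mean(0).round(1),z.mean().round(1))
```

```text
20 75 1134 [2.91433095e-03 1.32314914e-03 8.40874479e+01] mean [50.1  3.9  1. ] 84.2
100 175 1579 [-4.80681709e-03  8.73336806e-04  8.86816092e+01] mean [137.    1.8   1. ] 88.0
```

{"name": "arm_command", "arguments": {"deltas": [[-0.001,0.015,0,0,0,0.3,-1],[-0.003,0.045,0,0,0,0.7,-1],[-0.005,0.085,0,0,0,1.2,-1],[-0.008,0.13,0,0,0,1.8,-1],[-0.011,0.175,0,0,0,2.4,-1],[-0.013,0.22,0,0,0,3,-1],[-0.016,0.265,0,0,0,3.6,-1],[-0.019,0.31,0,0,0,4.2,-1],[-0.022,0.35,0,0,0,4.8,-1],[-0.024,0.385,0,0,0,5.2,-1]]}}

```text
time_s: 8.75
ee_pos: [351.6, -85.3, 93.6]
ee_rot: [[1.0, -0.014, -0.002], [-0.014, -1.0, -0.0], [-0.002, 0.0, -1.0]]
contact_force: [1.4, 0.8, -3.1]
gripper_width: 34.8
gripper_force: 110.3
```

```bash
python3 -c "
from h import *
s=sensors.observe();print(s['ee_pos'])
go(360,-115,97,-.7)"
```

```text
[351.61638639 -85.34396387  93.56053293]
d [ 0.0088  0.0295 -0.0034] [ 0.01  0.09 -0.11] t 8.75 F [ 1.4  0.8 -3.1] w 34.8
```

{"name": "arm_command", "arguments": {"deltas": [[0.004,0.015,0,0,0,0,-1],[0.009,0.028,0.003,0,0,0,-1],[0.009,0.03,0.006,0,0,0,-1],[0.009,0.03,0.006,0,0,0,-1],[0.009,0.03,0.006,0,0,0,-1]]}}

```text
time_s: 9.25
ee_pos: [361.5, -112.3, 88.1]
ee_rot: [[1.0, -0.011, -0.001], [-0.011, -1.0, 0.001], [-0.001, -0.001, -1.0]]
contact_force: [-0.3, -0.4, -2.2]
gripper_width: 34.5
gripper_force: 110.6
```

Run:
```python
from h import *
s=sensors.observe();print(s['ee_pos'],np.degrees(np.arctan2(s['ee_rot'][1][0],s['ee_rot'][0][0])))
p,d,W=snap('wrist','w5.png');np.save('pics/Ww5',W)
p,d,W=snap('top','t5.png');np.save('pics/Wt5',W)
```

```text
[ 361.46297366 -112.30665851   88.1385576 ] -0.6243168600004249
```

View pics/w5.png

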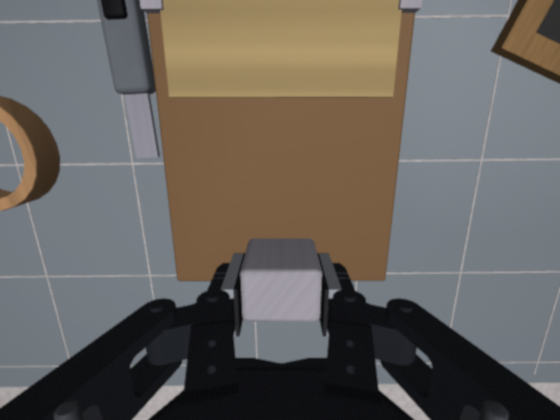

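Run:
```python
from h import *
W=np.load('pics/Ww5.npy')
for r in (120,160,200,240):
    w=W[r,140:430]; k=(w[:,2]>62)&(w[:,2]<85); w=w[k]; print(r,'x',w[:,0].mean().round(1),'y',w[:,1].min().round(1),w[:,1].max().round(1),'mid',((w[:,1].min()+w[:,1].max())/2).round(2),'z',np.median(w[:,2]).round(1))
w=W[245:310,245:318].reshape(-1,3);k=(w[:,2]>95);print('blocktop',np.median(w[k],0))
# engraver yaw from pooled edges: Canny + Hough near-vertical long edges in top pictures
for f in('top0.png','t5.png'):
    g=cv2.cvtColor(cv2.imread('pics/'+f),cv2.COLOR_BGR2GRAY)[36:182,230:382]
    L=cv2.createLineSegmentDetector().detect(g)[0][:,0]
    m=cams.camera_model('top')
    R=np.array(m['attitude']);P=np.array(m['position'])
    def pt(u,v,z):
        r=R@[(u-m['cx'])/m['fx'],(v-m['cy'])/m['fy'],1];return P+r*(z-P[2])/r[2]
    o=[]
    for x1,y1,x2,y2 in L:
        a=pt(x1+230,y1+36,95);b=pt(x2+230,y2+36,95);q=b-a;n=np.hypot(*q[:2])
        if n<90: continue
        an=np.degrees(np.arctan2(q[1],q[0]));an=(an+45)%90-45
        o.append((round(an,2),round(n)))
    print(f,sorted(o),'wmean',np.average([x[0] for x in o],weights=[x[1] for x in o]))
```

```text
120 x 434.6 y -172.1 -53.2 mid -112.68 z 76.7
160 x 415.3 y -171.9 -52.8 mid -112.33 z 76.9
200 x 394.4 y -171.2 -52.6 mid -111.94 z 77.0
240 x 372.4 y -171.4 -52.2 mid -111.79 z 77.5
blocktop [ 370.40951209 -112.05734838  116.68169994]
top0.png [(np.float64(-3.21), 95), (np.float64(-1.66), 144), (np.float64(-1.37), 94), (np.float64(-1.29), 97), (np.float64(-1.12), 119), (np.float64(-1.12), 254), (np.float64(-1.09), 354), (np.float64(-1.08), 111), (np.float64(-1.01), 107), (np.float64(-0.9), 173), (np.float64(-0.8), 311), (np.float64(-0.79), 166), (np.float64(-0.77), 201), (np.float64(-0.75), 337), (np.float64(-0.74), 113), (np.float64(-0.71), 127), (np.float64(-0.69), 107), (np.float64(-0.69), 163), (np.float64(-0.67), 93), (np.float64(-0.64), 107), (np.float64(-0.64), 107), (np.float64(-0.64), 121), (np.float64(-0.64), 152), (np.float64(-0.63), 107), (np.float64(-0.63), 107), (np.float64(-0.63), 334), (np.float64(-0.62), 103), (np.float64(-0.62), 107), (np.float64(-0.61), 107), (np.float64(-0.6), 111), (np.float64(-0.59), 103), (np.float64(-0.59), 103), (np.float64(-0.59), 330), (n
[... 823 characters left out ...]
21), (np.float64(-0.66), 137), (np.float64(-0.64), 107), (np.float64(-0.64), 107), (np.float64(-0.63), 107), (np.float64(-0.63), 107), (np.float64(-0.62), 103), (np.float64(-0.62), 107), (np.float64(-0.62), 334), (np.float64(-0.61), 107), (np.float64(-0.6), 100), (np.float64(-0.6), 111), (np.float64(-0.6), 354), (np.float64(-0.59), 103), (np.float64(-0.59), 103), (np.float64(-0.59), 123), (np.float64(-0.59), 330), (np.float64(-0.59), 333), (np.float64(-0.58), 114), (np.float64(-0.54), 250), (np.float64(-0.48), 254), (np.float64(-0.48), 254), (np.float64(-0.31), 330), (np.float64(-0.13), 103), (np.float64(-0.05), 93), (np.float64(0.05), 205), (np.float64(2.04), 107)] wmean -0.6558261211644376
```

{"name": "arm_command", "arguments": {"deltas": [[0.01,0.0015,0.01,0,0,0,-1],[0.03,0.0015,0.02,0,0,0,-1],[0.05,0.0015,0.026,0,0,0,-1],[0.07,0.0015,0.026,0,0,0,-1],[0.08,0.0015,0.026,0,0,0,-1],[0.08,0.0015,0.026,0,0,0,-1],[0.08,0.0015,0.026,0,0,0,-1]]}}

```text
time_s: 10.05
ee_pos: [441.3, -115.3, 62.8]
ee_rot: [[1.0, -0.011, -0.001], [-0.011, -1.0, 0.0], [-0.001, -0.0, -1.0]]
contact_force: [0.3, -0.0, -2.4]
gripper_width: 34.3
gripper_force: 110.6
```

Run:
```python
from h import *
s=sensors.observe();print(s['ee_pos'],np.degrees(np.arctan2(s['ee_rot'][1][0],s['ee_rot'][0][0])))
p,d,W=snap('side','s6.png')
w=W.reshape(-1,3);k=(w[:,0]>480)&(w[:,0]<605)&(w[:,1]>-165)&(w[:,1]<-70)&(w[:,2]>35)&(w[:,2]<75);w=w[k];print(k.sum(),np.median(w,0),np.polyfit(w[:,0],w[:,2],1))
p,d,W=snap('wrist','w6.png')
for r in (120,200):
    w=W[r,140:430]; k=(w[:,2]>42)&(w[:,2]<65); w=w[k]; print(r,'x',w[:,0].mean().round(1),'mid',((w[:,1].min()+w[:,1].max())/2).round(2),'z',np.median(w[:,2]).round(1))
go(560,-115.3,61,-.65)
```

```text
[ 441.34061997 -115.27945916   62.76566973] -0.6440847629435376
1030 [ 540.37119171 -115.38674946   53.95538783] [ 0.04093076 31.53795285]
120 x 514.4 mid -115.5 z 51.5
200 x 474.1 mid -115.12 z 51.7
d [ 0.1188 -0.0016  0.0018] [ 0.    0.   -0.03] t 10.15 F [-0.2 -0.6 -2.7] w 34.3
```

{"name": "arm_command", "arguments": {"deltas": [[0.02,-0.0007,0.001,0,0,0,-1],[0.045,-0.0007,0.0015,0,0,0,-1],[0.065,-0.0007,0.0015,0,0,0,-1],[0.085,-0.0007,0.0015,0,0,0,-1],[0.105,-0.0007,0.0015,0,0,0,-1],[0.12,-0.0007,0.0015,0,0,0,-1],[0.13,-0.0007,0.0015,0,0,0,-1]]}}

```text
time_s: 10.85
ee_pos: [572.1, -116.6, 61.3]
ee_rot: [[1.0, -0.012, 0.0], [-0.012, -1.0, -0.0], [0.0, 0.0, -1.0]]
contact_force: [0.4, 0.8, -2.2]
gripper_width: 34.3
gripper_force: 110.6
```

Run:
```python
from h import *
p,d,W=snap('wrist','w7.png')
for r in (120,200):
    w=W[r,140:430]; k=(w[:,2]>46)&(w[:,2]<65); w=w[k]; print(r,'x',w[:,0].mean().round(1),'mid',((w[:,1].min()+w[:,1].max())/2).round(2),'z',np.median(w[:,2]).round(1))
go(640,-116.3,60,-.65)
```

```text
120 x 645.3 mid -116.95 z 50.1
200 x 605.1 mid -116.77 z 50.3
d [ 0.067  -0.001   0.0014] [ 0.   -0.07 -0.04] t 10.9 F [-1.5  0.8 -2.5] w 34.5
```

View pics/w7.png

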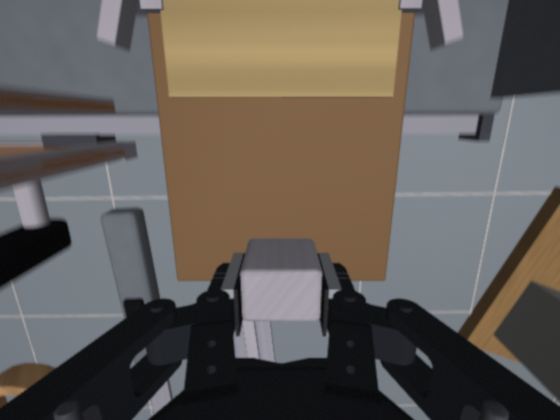

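{"name": "arm_command", "arguments": {"deltas": [[0.01,-0.0005,0,0,0,0,-1],[0.022,-0.0005,0,0,0,0,-1],[0.035,-0.0005,0,0,0,0,-1],[0.048,-0.0005,0,0,0,0,-1],[0.06,-0.0005,0,0,0,0,-1],[0.068,-0.0005,0,0,0,0,-1],[0.074,-0.0005,0,0,0,0,-1],[0.078,-0.0005,0,0,0,0,-1],[0.078,-0.0005,0,0,0,0,-1]]}}

```text
time_s: 11.8
ee_pos: [649.9, -116.9, 61.1]
ee_rot: [[1.0, -0.012, -0.0], [-0.012, -1.0, 0.0], [-0.0, -0.0, -1.0]]
contact_force: [0.2, -0.3, -4.3]
gripper_width: 34.1
gripper_force: 110.6
```

```bash
python3 -c "
from h import *
go(664,-116.5,57.5,-.65)"
```

```text
d [ 0.0141 -0.0005  0.0036] [-0.    0.01 -0.03] t 11.8 F [ 0.2 -0.3 -4.3] w 34.1
```

Lower to near the bed and creep.

{"name": "arm_command", "arguments": {"deltas": [[0.004,0,0.001,0,0,0,-1],[0.007,0,0.002,0,0,0,-1],[0.01,0,0.003,0,0,0,-1],[0.013,0,0.0035,0,0,0,-1],[0.0145,0,0.0035,0,0,0,-1],[0.0145,0,0.0035,0,0,0,-1]]}}

```text
time_s: 12.4
ee_pos: [664.4, -117.0, 57.6]
ee_rot: [[1.0, -0.012, -0.0], [-0.012, -1.0, 0.0], [-0.0, -0.0, -1.0]]
contact_force: [0.7, -0.6, -3.0]
gripper_width: 34.4
gripper_force: 110.6
```

{"name": "arm_command", "arguments": {"deltas": [[0.001,0,0,0,0,0,-1],[0.0015,0,0,0,0,0,-1],[0.002,0,0,0,0,0,-1]]}}

```text
time_s: 12.7
ee_pos: [666.3, -117.1, 57.7]
ee_rot: [[1.0, -0.012, 0.0], [-0.012, -1.0, -0.0], [0.0, 0.0, -1.0]]
contact_force: [-0.6, 0.3, -2.6]
gripper_width: 34.7
gripper_force: 110.6
```

{"name": "arm_command", "arguments": {"deltas": [[0.0005,0,0.0005,0,0,0,-1],[0.001,0,0.001,0,0,0,-1],[0.001,0,0.001,0,0,0,-1]]}}

```text
time_s: 13.0
ee_pos: [666.9, -117.2, 56.9]
ee_rot: [[1.0, -0.012, -0.001], [-0.012, -1.0, -0.0], [-0.001, 0.0, -1.0]]
contact_force: [-4.8, 0.1, 0.1]
gripper_width: 34.5
gripper_force: 111.0
```

{"name": "arm_command", "arguments": {"deltas": [[0.0005,0,0,0,0,0,-1],[0.001,0,0,0,0,0,-1],[0.001,0,0,0,0,0,-1]]}}

```text
time_s: 13.3
ee_pos: [666.8, -117.2, 56.8]
ee_rot: [[1.0, -0.012, -0.003], [-0.012, -1.0, -0.0], [-0.003, 0.0, -1.0]]
contact_force: [-9.1, -1.0, 1.2]
gripper_width: 34.7
gripper_force: 111.2
```

Run:
```python
from h import *
s=sensors.observe();print(s['ee_pos'],s['contact_force'])
p,d,W=snap('wrist','w8.png')
for r in (120,160,200):
    w=W[r,140:430]; k=(w[:,2]>42)&(w[:,2]<65); w=w[k]; print(r,'x',w[:,0].mean().round(1),'mid',((w[:,1].min()+w[:,1].max())/2).round(2),'z',np.median(w[:,2]).round(1))
# guard panel fixed x=0..8, for relative x
w=W.reshape(-1,3);k=(w[:,2]>98)&(w[:,2]<116)&(w[:,1]>-60)&(w[:,0]<750)&(w[:,0]>638);print('fixed/guard',k.sum(),np.median(w[k],0) if k.sum() else '')
k=(abs(w[:,2]-95)<6)&(abs(w[:,1]+117)<50)&(w[:,0]>690);print('beam',k.sum(),np.percentile(w[k][:,0],[2,50,98]) if k.sum() else '')
k=(abs(w[:,2]-46)<3.5)&(abs(w[:,1]+117)<60)&(w[:,0]>640)&(w[:,0]<700);print('trail x',np.percentile(w[k][:,0],[1,5]))
```

```text
[ 666.8300812  -117.22859453   56.82082392] [-9.14722399 -1.04301837  1.22715184]<stdin>:5: RuntimeWarning: Mean of empty slice.
  ret = ret.dtype.type(ret / rcount)
Traceback (most recent call last):
ValueError: zero-size array to reduction operation minimum which has no identity
```

{"name": "arm_command", "arguments": {"deltas": [[-0.001,0,0,0,0,0,-1],[-0.001,0,0,0,0,0,0.4],[-0.001,0,0,0,0,0,0.4],[-0.001,0,0,0,0,0,0.4],[-0.001,0,0,0,0,0,0.4],[-0.001,0,0,0,0,0,0.4],[-0.001,0,0,0,0,0,0.4]]}}

```text
time_s: 14.05
ee_pos: [667.3, -117.0, 56.7]
ee_rot: [[1.0, -0.012, 0.0], [-0.012, -1.0, -0.0], [0.0, 0.0, -1.0]]
contact_force: [0.1, -0.1, -0.1]
gripper_width: 59.5
gripper_force: 0.0
```

Run:
```python
from h import *
go(666,-117,190,-.65)
p,d,W=snap('wrist','w8.png')
```

```text
d [-0.0013 -0.     -0.1333] [ 0.   -0.01 -0.03] t 14.05 F [ 0.1 -0.1 -0.1] w 59.5
```

Rise, back off and check the pallet.

{"name": "arm_command", "arguments": {"deltas": [[0,0,0,0,0,0,0.4],[0,0,-0.02,0,0,0,0.4],[0,0,-0.05,0,0,0,0.4],[0,0,-0.09,0,0,0,0.4],[-0.02,0,-0.14,0,0,0,0.4],[-0.06,0,-0.18,0,0,0,0],[-0.1,0,-0.2,0,0,0,0],[-0.12,0,-0.2,0,0,0,0],[-0.12,0,-0.2,0,0,0,0]]}}

```text
time_s: 15.0
ee_pos: [545.8, -115.8, 260.0]
ee_rot: [[1.0, -0.013, 0.005], [-0.013, -1.0, -0.002], [0.005, 0.002, -1.0]]
contact_force: [0.4, -0.1, -0.2]
gripper_width: 42.8
gripper_force: 0.0
```

Run:
```python
from h import *
p,d,W=snap('wrist','w9.png')
w=W.reshape(-1,3)
def box(n,z0,z1,x0,x1,y0,y1):
    q=w[(w[:,2]>z0)&(w[:,2]<z1)&(w[:,0]>x0)&(w[:,0]<x1)&(w[:,1]>y0)&(w[:,1]<y1)]
    if len(q)<5: return print(n,'none')
    r=cv2.minAreaRect(q[:,:2].astype(np.float32));print(n,len(q),np.median(q,0).round(1),np.round(r[0],1),np.round(r[1],1),round(r[2],1))
box('block',78,92,640,700,-145,-90)
box('pull',112,124,575,612,-40,60)
box('board',42,50,640,712,-185,-50)
box('panel',102,116,640,660,-60,60)
go(593.5,-5,190,-.65)
```

```text
block 1073 [ 665.6 -116.7   85.5] [ 665.7 -116.6] [35.2 25.4] 89.5
pull 311 [592.7  -6.8 118.9] [594.1  -5.7] [15.6 18. ] 89.5
board 5911 [ 688.  -118.1   45.7] [ 681.1 -117.4] [134.5  61.7] 90.0
panel 678 [651.    9.2 109.3] [651.6  14. ] [91.8  8.2] 89.1
d [ 0.0451 -0.1114  0.0684] [ 0.05 -0.18 -0.06] t 15.05 F [ 1.   0.1 -0.2] w 42.2
```

View pics/w9.png

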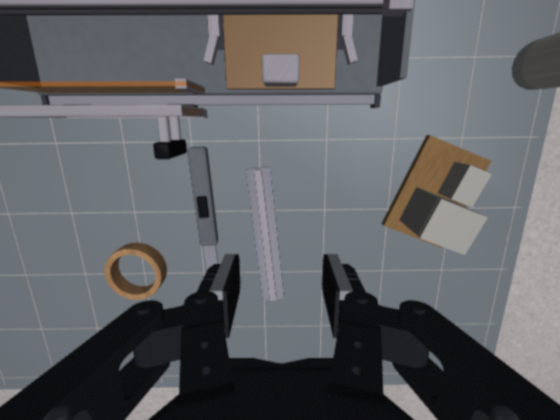

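{"name": "arm_command", "arguments": {"deltas": [[0.02,-0.05,0,0,0,0,0],[0.047,-0.1,0.02,0,0,0,0],[0.047,-0.111,0.06,0,0,0,0],[0.047,-0.111,0.1,0,0,0,0],[0.047,-0.111,0.13,0,0,0,0],[0.047,-0.111,0.155,0,0,0,0],[0.047,-0.111,0.17,0,0,0,0],[0.047,-0.111,0.172,0,0,0,0]]}}

```text
time_s: 15.85
ee_pos: [594.5, -5.0, 81.0]
ee_rot: [[1.0, -0.012, -0.006], [-0.012, -1.0, 0.0], [-0.006, -0.0, -1.0]]
contact_force: [0.0, 0.2, 0.3]
gripper_width: 43.0
gripper_force: 0.0
```

```bash
python3 -c "
from h import *
print(sensors.observe()['ee_pos'])
go(591.5,-192,87,-.65)"
```

```text
[594.46491475  -4.98546768  81.03111651]
d [-0.0008  0.187  -0.006 ] [-0.02  0.32 -0.03] t 15.85 F [0.  0.2 0.3] w 43.0
```

{"name": "arm_command", "arguments": {"deltas": [[-0.001,0.01,-0.006,0,0,0,0],[-0.001,0.025,-0.006,0,0,0,0],[-0.001,0.045,-0.006,0,0,0,0],[-0.001,0.07,-0.006,0,0,0,0],[-0.001,0.095,-0.006,0,0,0,0],[-0.001,0.12,-0.006,0,0,0,0],[-0.001,0.145,-0.006,0,0,0,0],[-0.001,0.165,-0.006,0,0,0,0],[-0.001,0.18,-0.006,0,0,0,0],[-0.001,0.186,-0.006,0,0,0,0]]}}

```text
time_s: 16.85
ee_pos: [592.6, -193.5, 92.4]
ee_rot: [[1.0, -0.014, 0.002], [-0.014, -1.0, -0.001], [0.002, 0.001, -1.0]]
contact_force: [0.4, 2.0, 1.6]
gripper_width: 42.8
gripper_force: 0.8
```

{"name": "arm_command", "arguments": {"deltas": [[0,0.001,0,0,0,0,0],[0,0.002,0,0,0,0,0],[0,0.003,0,0,0,0,0]]}}

```text
time_s: 17.15
ee_pos: [592.3, -193.6, 90.6]
ee_rot: [[1.0, -0.011, -0.0], [-0.011, -1.0, 0.0], [-0.0, -0.0, -1.0]]
contact_force: [0.2, -0.2, 0.8]
gripper_width: 42.3
gripper_force: 0.0
```

{"name": "arm_command", "arguments": {"deltas": [[0,0.001,0,0,0,0,0],[0,0.002,0,0,0,0,0],[0,0.003,0,0,0,0,0],[0,0.003,0,0,0,0,0]]}}

```text
time_s: 17.55
ee_pos: [592.3, -194.8, 90.5]
ee_rot: [[1.0, -0.01, -0.001], [-0.01, -1.0, 0.004], [-0.001, -0.004, -1.0]]
contact_force: [0.7, 8.1, 0.5]
gripper_width: 42.5
gripper_force: 3.6
```

Shut stop reached (8 N at exactly the expected position). Back off and retreat.

{"name": "arm_command", "arguments": {"deltas": [[0,-0.008,0,0,0,0,0],[0,-0.013,0,0,0,0,0],[0,-0.013,-0.03,0,0,0,0],[0,-0.013,-0.07,0,0,0,0],[-0.01,-0.013,-0.12,0,0,0,0],[-0.05,-0.013,-0.16,0,0,0,0],[-0.06,-0.013,-0.17,0,0,0,0],[-0.06,-0.013,-0.17,0,0,0,0],[-0.06,-0.013,-0.17,0,0,0,0]]}}

```text
time_s: 18.45
ee_pos: [532.7, -183.5, 260.4]
ee_rot: [[1.0, -0.012, 0.001], [-0.012, -1.0, -0.0], [0.001, 0.0, -1.0]]
contact_force: [0.2, 0.4, -0.5]
gripper_width: 42.7
gripper_force: 0.0
```

Run:
```python
from h import *
p,d,W=snap('wrist','w10.png')
w=W.reshape(-1,3)
def box(n,z0,z1,x0,x1,y0,y1):
    q=w[(w[:,2]>z0)&(w[:,2]<z1)&(w[:,0]>x0)&(w[:,0]<x1)&(w[:,1]>y0)&(w[:,1]<y1)]
    r=cv2.minAreaRect(q[:,:2].astype(np.float32));print(n,len(q),np.median(q,0).round(1),np.round(r[0],1),np.round(r[1],1),round(r[2],1))
box('block',78,92,640,700,-145,-90)
box('pull',112,124,575,607,-220,-150)
```

```text
block 1167 [ 665.6 -117.6   85.3] [ 665.8 -116.8] [36.3 26. ] 88.9
pull 306 [ 591.1 -180.7  119.2] [ 593.6 -181.1] [15.7 21.4] 89.4
```

Pallet is unmoved and the pull bar is at the shut position; handing in.

```bash
python3 -c "
from h import *
print(job.close_job())"
```

```text
the job is handed in; nothing more can be done
None
```

I opened the guard, slid the pallet home against the back stop with light contact (about 9 N) and let go, shut the guard to its stop, and handed the job in after about 18.5 s; the hand-in gave no verdict, but my last measurements put the pallet and guard within tolerance.

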